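# Vent the stand and lift out the hexagonal jar

## Task

The hexagonal glass jar is to come out of its chrome stand for refilling: first, with the jar still seated, turn the stand's tap to half open (45 degrees, lever midway between across the spout and along it) so the seat can vent, and leave it so. Then lift the jar straight up, never tipping it, until its bottom is at least 7 cm above the seat floor, and keep it there over the stand, upright and still, for three seconds; finish while still holding it in the air. Leave the squeezer, dipper and lid where they are.

Things in the scene. Friction and masses are not known exactly. Their poses are not given: they have to be found in the camera images.
- stand: Fixed chrome stand; place and yaw vary. Origin on the tray below the seat's centre, z up. The tap column stands 130 mm from it along -y. Base plate 110 mm (x), y from -190 to +60 mm, 14 mm thick. Column 22 mm thick; on it a 32 mm valve body with its top 96 mm above the tray; the curved spout leaves it along -y, 62 mm out, its top 92 mm above the tray.
- seat (a point): Centre of the floor of the stand's hexagonal socket, 30 mm above the tray; axes as the stand's. Socket walls rise 20 mm above the floor (top 50 mm above the tray), 61 mm across the inner flats and 67 mm across the outer; one pair of flats faces x.
- jar: Loose open hexagonal glass jar, thin steel rim, 56 mm across flats (65 mm across corners), 120 mm high, walls 4 mm, 0.28 to 0.56 kg. Origin: centre of its underside; z up. Its three pairs of flats face its x axis and 60 degrees either side of it. Starts seated in the socket, mouth 150 mm above the tray, 2.5 mm play all round. Can be held across two opposite flats near the mouth.
- tap (a joint): Opening angle of the tap, rad: 0 closed (lever across the spout, pointing along the stand's -x), pi/2 fully open (lever along the spout, the stand's -y), 0.785 half open. Grows anticlockwise seen from above about the column's upright axis; stops at 0 and pi/2; light friction (about 0.1 N m), stays where left. Starts between 0 and 0.5.
- tap_lever (a point): On the tap's turning axis at mid-height of the lever, 129 mm above the tray; its x axis points along the lever and turns with it. Dark steel lever: upright bar 10 mm wide, 22 mm tall (118 to 140 mm above the tray), from 14 mm behind the axis to 56 mm ahead, on a 10 mm stem with 22 mm of air under the bar. Can be pinched across its width over the axis and twisted.
- squeezer: Bystander: white plastic lemon squeezer, 96 mm dish with a ribbed dome, 57 mm high, a short tab along its +x to 85 mm from the centre. Origin: centre of its underside.
- dipper: Bystander: wooden honey dipper lying down, 185 mm long along its x, 26 mm thick, ribbed head at +x. Origin: on the tray under its axis, 66 mm from the head's end.
- lid: Bystander: dark hard silicone lid, a disc 88 mm across and 8 mm thick with a knob to 26 mm high. Origin: centre of its underside.

How it is judged:
On the way, in this order (a step that is already met when the one before it is completed fails the run):
1. the tap is set half open while the jar is still seated (value of joint tap between 0.64 and 0.93 rad and z of jar in the frame of stand below 0.036 m), for 0.3 s.
2. the jar is held upright and still in the air over the stand for 2 s (z of jar in the frame of stand above 0.1 m and horizontal distance between jar and stand below 0.06 m and angle between jar's own z axis and vertical below 0.1 rad and linear speed of jar below 0.03 m/s and angular speed of jar below 0.2 rad/s and contact force between jar and stand below 0.1 N and contact force between jar and the fingers above 1 N), for 2 s.
At the end, for the whole second after the job is handed in: Tap at 0.64 to 0.93 rad (half open, 8 degrees either way); jar underside over 70 mm above the seat floor and within 60 mm sideways of the seat axis, tilt under 0.1 rad, slower than 0.03 m/s and 0.2 rad/s, held by the fingers (over 1 N), not touching the stand (all of step 2 and value of joint tap between 0.64 and 0.93 rad); the arm keeps its last pose, push and grip.
It fails at once if the jar is tipped more than 17 degrees (angle between jar's own z axis and vertical above 0.3 rad).
It fails at once if the lemon squeezer is shifted more than 30 mm (distance of squeezer from where it was at the start of the episode above 0.03 m).
It fails at once if the honey dipper is shifted more than 30 mm (distance of dipper from where it was at the start of the episode above 0.03 m).
It fails at once if the silicone lid is shifted more than 30 mm (distance of lid from where it was at the start of the episode above 0.03 m).
It also fails if it takes over 51 s, if anything falls off the work surface, if the arm or the gripper's body presses on something with over 40 N, if the wrist force passes 120 N, or if a joint passes its speed limit or range.

## Robot

A 7-joint arm with a two-finger parallel gripper is mounted at the origin on the work surface. World frame = base frame: x ahead of the robot, y to its left, z up, the work surface at z = 0. Lengths are in m, angles in rad, forces in N, time in s.
With the tool pointing down it reaches from about 0.4 to 0.875 m from the base axis. Payload 19.3 kg.
Tool frame: the origin (TCP) lies at the very end of the fingers, on their centre line; the grasp point (between the pads) lies 19 mm behind it; y points along the fingers, x is the direction in which the jaws open and shut, and the axes are right-handed (so a half turn about y gives the same grasp; the last joint's range is limited). The gripper opens to 85 mm and grips with 20 to 120 N. Pads are 22 mm wide; open, the fingers measure 114 mm over their backs; the gripper's body (76 mm by 85 mm) begins 54 mm behind the grasp point. The pads swing forward as they close: fully open they stand 13 mm farther back than shut.
Start: joints at [-1.383, 0.521, -0.036, 1.599, 0.021, 1.021, -0.113], TCP at [0.159, 0.604, 0.231] pointing down, gripper open.
Joint ranges: [-2.91, 2.91], [-0.3, 2.13], [-1.5, 1.42], [0.17, 2.43], [-1.26, 4.41], [0.16, 1.93], [-2.52, 2.52]. Speed limits (rad/s): [1.89, 1.89, 2.39, 2.39, 3.01, 3.01, 3.01].

## Interface

Orientations are given as [roll, pitch, yaw] about the fixed x, y, z axes, in that order (R = Rz(yaw) Ry(pitch) Rx(roll)).
In Python, from workcell import bot gives the robot as it stands. The module is installed in compiled form; this text tells all that it offers.
- The arm moves only by the shell command python3 -m crank 'ROWS' [FORCE]. ROWS is JSON, a list of rows, each an object of numbers: "hand": the closure, from 0 (fully open) to 1 (shut); "dx", "dy", "dz": the shift along the tool's x, y, z in mm; "yaw": the turn about the tool's y in rad. In form: [{"hand": .., "dx": .., "dy": .., "dz": .., "yaw": ..}, ...]. A call has 1 to 12 rows; each row is the pose to reach, as a shift and turn from the pose commanded when the call began, along the tool's axes at that moment; what a row does not reach only later rows make up. A row lasts 1/12 s, in which the tool goes at most 41.7 mm and 7.16 degrees, less where a joint would pass 70% of its speed; a pose out of reach is approached as far as the arm can. A call with a gripper value outside its range is refused whole. The fingers move at their own pace and stop on an object; FORCE is the grip in N (left out, the last holds). Time passes only in rows, so rows that repeat a pose let the fingers close. It gives the time, the measured TCP pose, the force and the opening at its end, in the units of the state.
- bot.observe(): the state, without advancing time (a new reading comes with each control period).
- bot.grab_frame(name): name is "scene" or "top" or "wrist"; returns the picture (420x560x3 uint8, red, green, blue); there is no depth.
- bot.camera_info(name): a dict with "fx", "fy", "cx", "cy" (pixels), "rvec" (rotation vector, rad) and "tvec" (3), from world to camera coordinates, as OpenCV has them. Camera axes: x right, y down, z forward; pixel columns grow to the right and rows downward; lengths in m; the calibration is good to about 2 mm. A picture is of the moment at which its call begins: read the wrist's pose just before it. camera_info takes no time and is no camera call; for the wrist camera it gives the pose at the moment of the call.
- bot.job_done(): hands the job in, once; it reports no verdict.
The state is a dict: "clock": time; "qpos": joint angles; "qd": joint speeds; "joint_efforts": joint torques, N m; "position": TCP position; "tool_rot": TCP orientation; "force": force on the tool from outside, world axes, zero at the start; "moment": the same for the moment, N m; "grip_width": finger opening in m.
Only numpy, scipy, OpenCV 4.12 (cv2) and the standard library are available. Lean on these libraries where they do the work, as an engineer would, in place of code of your own. Each camera call takes 0.05 s, during which the arm holds its last target.

## Working session

There is one attempt and no reset: what is moved stays moved. The work goes in short steps, Python scripts to look and compute and a shell command to move; the robot and the scene stay as the last step left them, time stands still between calls to the robot, and variables do not carry over. Pictures are saved under pics/ and viewed, and the job is handed in when it is done.

```bash
mkdir -p pics
cat > h.py <<'E'
import numpy as np, cv2
from workcell import bot
from scipy.spatial.transform import Rotation as Rn
def info(n):
    c=bot.camera_info(n);K=np.array([[c['fx'],0,c['cx']],[0,c['fy'],c['cy']],[0,0,1]])
    R=cv2.Rodrigues(np.array(c['rvec'],float))[0];t=np.array(c['tvec'],float).ravel();return K,R,t
def ray(n,uv,I=None):
    K,R,t=I or info(n);d=R.T@np.linalg.inv(K)@np.array([uv[0],uv[1],1.]);return -R.T@t,d
def onz(n,uv,z,I=None):
    o,d=ray(n,uv,I);return o+d*(z-o[2])/d[2]
def proj(n,P,I=None):
    K,R,t=I or info(n);p=K@(R@np.asarray(P,float)+t);return p[:2]/p[2]
def snap(n,f):
    im=bot.grab_frame(n);cv2.imwrite(f'pics/{f}.png',im[:,:,::-1]);return im
E
python3 - <<'E'
from h import *
s=bot.observe();print(s['clock'],s['position'],s['tool_rot'],s['grip_width'])
snap('scene','s1');snap('top','t1')
E
```

```text
0.0 [0.15930894 0.60401548 0.23072885] [-1.57086840e+00  1.12089409e-03  1.31297861e+00] 0.08547621980375587
```

View pics/s1.png

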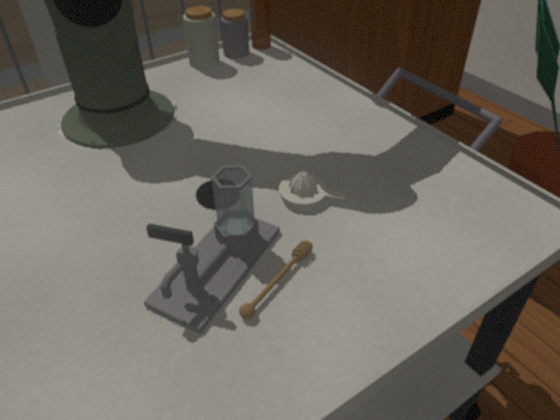

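View pics/t1.png

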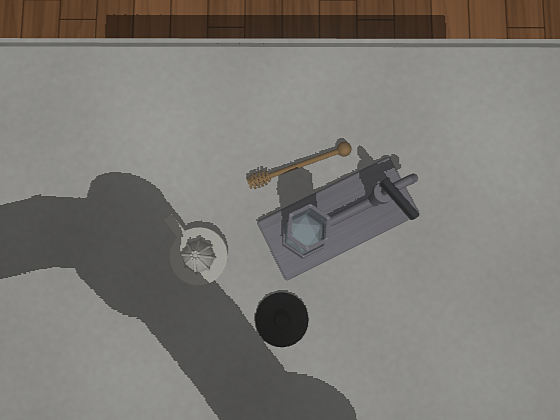

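The top view shows the stand with the jar at about (305,232), the lever from about (383,180) to (417,215), the squeezer at (200,255), the lid at (281,318) and the dipper at (300,165). Next I'll zoom in and measure.

Run:
```python
from h import *
im=cv2.imread('pics/t1.png')
cv2.imwrite('pics/t1z.png',cv2.resize(im[140:300,240:440],None,fx=4,fy=4,interpolation=cv2.INTER_CUBIC)[:600,:])
cv2.imwrite('pics/s1z.png',cv2.resize(cv2.imread('pics/s1.png')[150:330,130:330],None,fx=3.3,fy=3.3,interpolation=cv2.INTER_CUBIC))
K,R,t=info('top');print(K,-R.T@t,R)
for uv in [(305,232),(383,180)]:print(onz('top',uv,0.1))
```

```text
[[489.88974593   0.         270.72845589]
 [  0.         489.88974593 214.52111304]
 [  0.           0.           1.        ]] [0.48149713 0.06647502 0.81982511] [[ 0.00490178 -0.99996234 -0.00716216]
 [-0.99255075 -0.0039933  -0.12176638]
 [ 0.1217332   0.00770568 -0.99253295]]
[0.54404306 0.02144577 0.1       ]
[ 0.62230705 -0.09506411  0.1       ]
```

View pics/t1z.png

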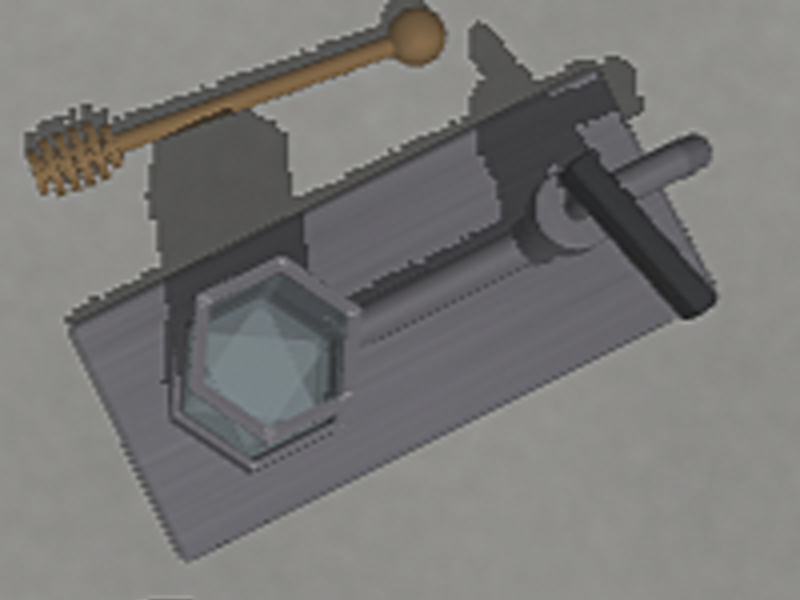

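View pics/s1z.png

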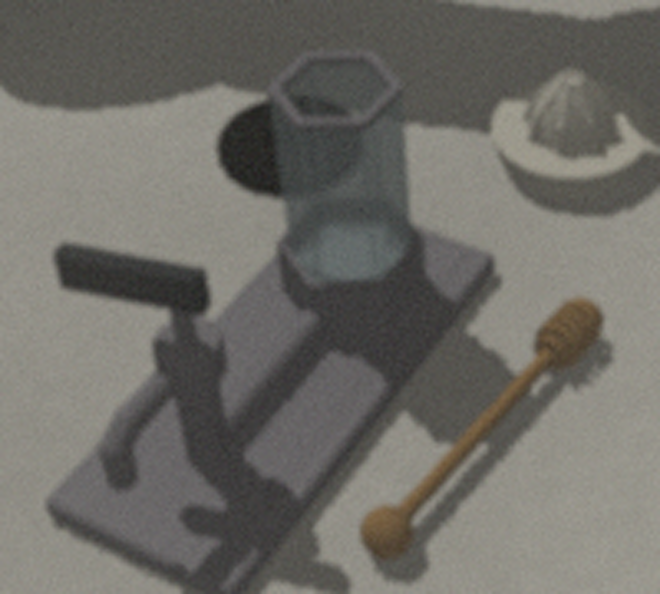

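Run:
```python
from h import *
f=lambda x,y:(240+(x-1.5)/4,140+(y-1.5)/4)
I=info('top')
P=[onz('top',f(*p),.014,I) for p in [(70,322),(187,560),(715,290),(600,70)]]
for p in P:print(p)
# corners stand coords: (+55 or -55)
a=P[3]-P[0];b=P[2]-P[1];print(np.linalg.norm(a),np.linalg.norm(b),np.linalg.norm(P[1]-P[0]),np.linalg.norm(P[2]-P[3]))
d=-(a/np.linalg.norm(a)+b/np.linalg.norm(b));d/=np.linalg.norm(d)
# d = stand +y ; yaw = atan2(y)-90
yaw=np.arctan2(d[1],d[0])-np.pi/2;print('yaw',yaw)
mid=sum(P)/4; org=mid+d*0.065;print('origin from plate',org)
H=[onz('top',f(*p),.15,I) for p in [(282,258),(360,308),(350,400),(272,440),(190,370),(200,298)]]
c=sum(H)/6;print('jar',c,[np.linalg.norm(h-c) for h in H],[np.degrees(np.arctan2(*(h-c)[1::-1])) for h in H])
print('col from plate',org-d*0.13,' origin from jar',c)
L0=onz('top',f(578,168),.14,I);L1=onz('top',f(700,303),.14,I)
l=(L1-L0)/np.linalg.norm(L1-L0);print('lever',L0,L1,np.linalg.norm(L1-L0),'axis',L0+l*.014)
ang=np.arctan2(l[1],l[0]);print('lever ang',ang,'tap',(ang-(yaw+np.pi)+np.pi)%(2*np.pi)-np.pi)
# scene cam check
g=lambda x,y:(130+(x-1.1)/3.3,150+(y-1.1)/3.3)
H=[onz('scene',g(*p),.15) for p in [(315,55),(375,55),(402,84),(365,122),(300,120),(270,88)]];print('jar scene',sum(H)/6)
o1,d1=ray('scene',g(60,250));
print('scene lever tops',onz('scene',g(62,248),.14),onz('scene',g(205,270),.14))
```

```text
[0.57089468 0.09520349 0.014     ]
[0.47349813 0.04669749 0.014     ]
[ 0.58530821 -0.17156149  0.014     ]
[ 0.67819262 -0.1263612   0.014     ]
0.24617830773241317 0.2452314719303831 0.10880680082098639 0.1032984966239981
yaw 0.4622060918025843
origin from plate [0.54798836 0.01917418 0.014     ]
jar [0.54801054 0.01969435 0.15      ] [np.float64(0.0304062569215315), np.float64(0.03185277641807375), np.float64(0.0314538267339236), np.float64(0.032456945169357064), np.float64(0.030608014042720105), np.float64(0.03064692658665134)] [np.float64(-4.3971466257655445), np.float64(-65.81405825923667), np.float64(-126.35406309536724), np.float64(177.5536199962475), np.float64(106.29644820179342), np.float64(57.880940677022544)]
col from plate [ 0.60595846 -0.09718504  0.014     ]  origin from jar [0.54801054 0.01969435 0.15      ]
lever [ 0.61216346 -0.08761489  0.14      ] [ 0.56448459 -0.1289772   0.14      ] 0.06311985334438923 axis [ 0.60158827 -0.09678906  0.14      ]
lever ang -2.427015621658381 tap 0.2523709401288272
jar scene [0.5460989  0.02304099 0.15      ]
scene lever tops [ 0.56406531 -0.1292369   0.14      ] [ 0.61318254 -0.0837194   0.14      ]
```

```bash
python3 - <<'E'
from h import *
im=cv2.imread('pics/t1.png');I=info('top')
g=im.max(axis=2);m=((g<58).astype(np.uint8)*255);m[:,:375]=0;m[:150]=0;m[235:]=0;m[:,430:]=0
n,l,s,c=cv2.connectedComponentsWithStats(m);k=1+np.argmax(s[1:,4]);print(s[k])
pts=np.argwhere(l==k)[:,::-1].astype(np.float32)
W=np.array([onz('top',p,.14,I)[:2]*1000 for p in pts],np.float32)
r=cv2.minAreaRect(W);print(r);q=cv2.boxPoints(r);print(q)
z=cv2.resize((l==k).astype(np.uint8)[140:240,370:440]*255,None,fx=5,fy=5);cv2.imwrite('pics/m1.png',z)
E
python3 -m crank '[{"dx":-564,"dz":-609,"yaw":-0.97},{"dx":-564,"dz":-609,"yaw":-0.97},{"dx":-564,"dz":-609,"yaw":-0.97},{"dx":-564,"dz":-609,"yaw":-0.97},{"dx":-564,"dz":-609,"yaw":-0.97},{"dx":-564,"dz":-609,"yaw":-0.97},{"dx":-564,"dz":-609,"yaw":-0.97},{"dx":-564,"dz":-609,"yaw":-0.97},{"dx":-564,"dz":-609,"yaw":-0.97},{"dx":-564,"dz":-609,"yaw":-0.97},{"dx":-564,"dz":-609,"yaw":-0.97},{"dx":-564,"dz":-609,"yaw":-0.97}]' 60
```

```text
[379 177  40  43 351]
((592.9275512695312, -112.15399932861328), (69.72320556640625, 32.245147705078125), 46.112186431884766)
[[ 557.14026 -126.10176]
 [ 580.3793  -148.45566]
 [ 628.71484  -98.20624]
 [ 605.4758   -75.85234]]$[0]: bad value
```

View pics/m1.png

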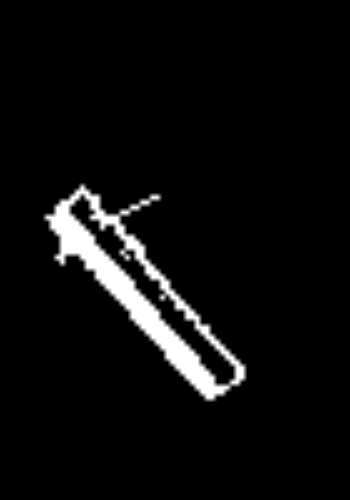

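The mask runs along the lever at about (380,178) to (418,217). It merges the lever's side face, so I'll refine the position with the wrist camera. The rows were refused, and they probably need "hand".

```bash
python3 -m crank '[{"hand":0,"dx":-564,"dy":0,"dz":-609,"yaw":-0.97},{"hand":0,"dx":-564,"dy":0,"dz":-609,"yaw":-0.97},{"hand":0,"dx":-564,"dy":0,"dz":-609,"yaw":-0.97},{"hand":0,"dx":-564,"dy":0,"dz":-609,"yaw":-0.97},{"hand":0,"dx":-564,"dy":0,"dz":-609,"yaw":-0.97},{"hand":0,"dx":-564,"dy":0,"dz":-609,"yaw":-0.97},{"hand":0,"dx":-564,"dy":0,"dz":-609,"yaw":-0.97},{"hand":0,"dx":-564,"dy":0,"dz":-609,"yaw":-0.97},{"hand":0,"dx":-564,"dy":0,"dz":-609,"yaw":-0.97},{"hand":0,"dx":-564,"dy":0,"dz":-609,"yaw":-0.97},{"hand":0,"dx":-564,"dy":0,"dz":-609,"yaw":-0.97},{"hand":0,"dx":-564,"dy":0,"dz":-609,"yaw":-0.97}]' 60
cat >> h.py <<'E'
def go(x,y,z,yawd=None):
    s=bot.observe();p=np.array(s['position']);R=Rn.from_euler('xyz',s['tool_rot']).as_matrix()
    d=R.T@(np.array([x,y,z])-p)*1000;cy=np.degrees(np.arctan2(R[1,0],R[0,0]))
    print('t',s['clock'],'pos',p.round(4),'yaw',round(cy,2),'width',s['grip_width'],'force',np.round(s['force'],1))
    print('dx,dy,dz',d.round(1),'yawcmd',None if yawd is None else round(-np.radians((yawd-cy+180)%360-180),3))
E
python3 -c "
from h import *
go(.604,-.097,.231,131)"
```

```text
clock: 1.1
position: [0.4183, 0.1965, 0.2314]
tool_rot: [-1.571, -0.0, 2.283]
force: [0.9, 1.1, -0.7]
grip_width: 0.0852
t 1.1 pos [0.4183 0.1965 0.2314] yaw 130.81 width 0.08515816117812487 force [ 0.9  1.1 -0.7]
dx,dy,dz [-343.5    0.4   51.2] yawcmd -0.003
```

```bash
python3 -m crank '[{"hand":0,"dx":-343,"dy":0,"dz":51,"yaw":0},{"hand":0,"dx":-343,"dy":0,"dz":51,"yaw":0},{"hand":0,"dx":-343,"dy":0,"dz":51,"yaw":0},{"hand":0,"dx":-343,"dy":0,"dz":51,"yaw":0},{"hand":0,"dx":-343,"dy":0,"dz":51,"yaw":0},{"hand":0,"dx":-343,"dy":0,"dz":51,"yaw":0},{"hand":0,"dx":-343,"dy":0,"dz":51,"yaw":0},{"hand":0,"dx":-343,"dy":0,"dz":51,"yaw":0},{"hand":0,"dx":-343,"dy":0,"dz":51,"yaw":0},{"hand":0,"dx":-343,"dy":0,"dz":51,"yaw":0},{"hand":0,"dx":-343,"dy":0,"dz":51,"yaw":0},{"hand":0,"dx":-343,"dy":0,"dz":51,"yaw":0}]'
python3 -c "
from h import *
go(.604,-.097,.231,131)
I=info('wrist');print(I)
for P in [(.604,-.097,.14),(.548,.0195,.15)]:print(proj('wrist',P,I))
snap('wrist','w1')"
```

```text
clock: 2.1
position: [0.6028, -0.0934, 0.231]
tool_rot: [-1.571, -0.001, 2.284]
force: [0.6, -0.2, 0.3]
grip_width: 0.0856
t 2.1 pos [ 0.6028 -0.0934  0.231 ] yaw 130.86 width 0.08557468892654663 force [ 0.6 -0.2  0.3]
dx,dy,dz [-3.5  0.   1.5] yawcmd -0.003
(array([[320.01617095,   0.        , 280.02287429],
       [  0.        , 320.01617095, 213.74123506],
       [  0.        ,   0.        ,   1.        ]]), array([[-6.53666192e-01,  7.56782654e-01,  7.23469762e-04],
       [ 7.18046966e-01,  6.19905991e-01,  3.16425532e-01],
       [ 2.39016871e-01,  2.07356158e-01, -9.48617077e-01]]), array([ 0.46459317, -0.4156152 ,  0.25543589]))
[275.44997803 216.66276388]
[436.37630955 262.00328605]
```

View pics/w1.png

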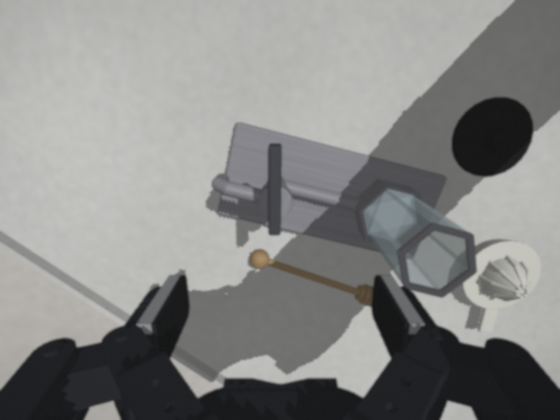

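Wrist view: the lever is a near-vertical dark bar at u≈275, v 145–235. The jar rim is centred at about (437,258), close to the predicted (436,262).

Run:
```python
from h import *
im=cv2.imread('pics/w1.png')
z=cv2.resize(im[135:245,215:325],None,fx=5,fy=5,interpolation=cv2.INTER_CUBIC);z=cv2.convertScaleAbs(z,alpha=2);cv2.imwrite('pics/w1z.png',z)
I=info('wrist')
a=-2.43
for r in(-.014,.056):
  for s in(-.005,.005):
    print(r,s,proj('wrist',(.604+r*np.cos(a)-s*np.sin(a),-.097+r*np.sin(a)+s*np.cos(a),.14),I).round(1))
```

```text
-0.014 -0.005 [281.7 233.2]
-0.014 0.005 [269.  233.1]
0.056 -0.005 [282.  142.4]
0.056 0.005 [268.  142.3]
```

View pics/w1z.png

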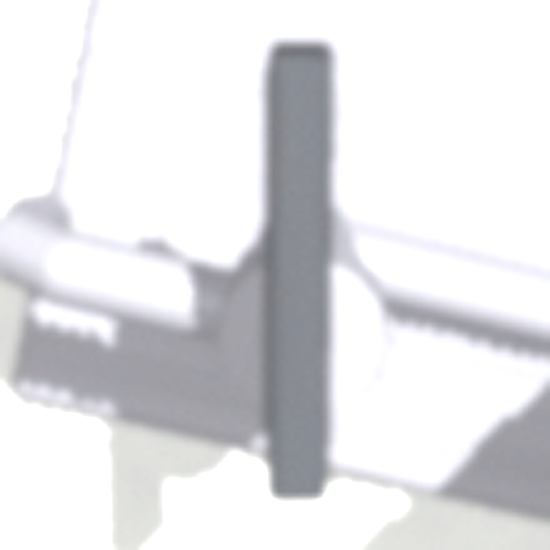

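The lever matches the prediction to within 1 mm. Descending to pinch it.

```bash
python3 -m crank '[{"hand":0,"dx":-3.5,"dy":30,"dz":1.5,"yaw":0},{"hand":0,"dx":-3.5,"dy":60,"dz":1.5,"yaw":0},{"hand":0,"dx":-3.5,"dy":90,"dz":1.5,"yaw":0},{"hand":0,"dx":-3.5,"dy":110,"dz":1.5,"yaw":0},{"hand":0,"dx":-3.5,"dy":118,"dz":1.5,"yaw":0},{"hand":0,"dx":-3.5,"dy":118,"dz":1.5,"yaw":0},{"hand":0,"dx":-3.5,"dy":118,"dz":1.5,"yaw":0},{"hand":0,"dx":-3.5,"dy":118,"dz":1.5,"yaw":0}]' 30
python3 -c "
from h import *
go(.604,-.097,.113,131)
snap('wrist','w2')"
```

```text
clock: 2.82
position: [0.6052, -0.0979, 0.115]
tool_rot: [-1.572, 0.002, 2.283]
force: [0.3, -0.0, 0.3]
grip_width: 0.0853
t 2.8167 pos [ 0.6052 -0.0979  0.115 ] yaw 130.82 width 0.08529106407659487 force [ 0.3 -0.   0.3]
dx,dy,dz [1.5 2.  0.3] yawcmd -0.003
```

View pics/w2.png

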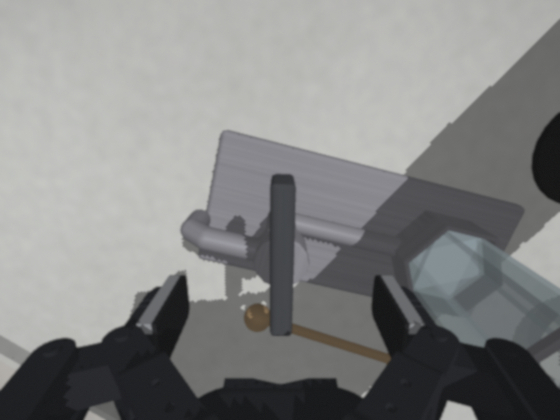

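The lever sits at u≈281, centred between the fingers (187 and 373). Closing on it.

```bash
python3 -m crank '[{"hand":1,"dx":0,"dy":1,"dz":0,"yaw":0},{"hand":1,"dx":0,"dy":1,"dz":0,"yaw":0},{"hand":1,"dx":0,"dy":1,"dz":0,"yaw":0},{"hand":1,"dx":0,"dy":1,"dz":0,"yaw":0},{"hand":1,"dx":0,"dy":1,"dz":0,"yaw":0},{"hand":1,"dx":0,"dy":1,"dz":0,"yaw":0},{"hand":1,"dx":0,"dy":1,"dz":0,"yaw":0},{"hand":1,"dx":0,"dy":1,"dz":0,"yaw":0},{"hand":1,"dx":0,"dy":1,"dz":0,"yaw":0},{"hand":1,"dx":0,"dy":1,"dz":0,"yaw":0}]' 30
python3 -c "
from h import *
go(.604,-.097,.113,161.5)"
```

```text
clock: 3.7
position: [0.6044, -0.0981, 0.1124]
tool_rot: [-1.571, 0.0, 2.283]
force: [-0.8, -0.1, 4.4]
grip_width: 0.0093
t 3.7 pos [ 0.6044 -0.0981  0.1124] yaw 130.8 width 0.00929269529720047 force [-0.8 -0.1  4.4]
dx,dy,dz [ 1.1 -0.6 -0.4] yawcmd -0.536
```

Gripped: the opening is 9.3 mm against a 10 mm bar. Now twisting by about +30.7° (yaw −0.536).

```bash
python3 -m crank '[{"hand":1,"dx":0,"dy":0,"dz":0,"yaw":-0.06},{"hand":1,"dx":0,"dy":0,"dz":0,"yaw":-0.12},{"hand":1,"dx":0,"dy":0,"dz":0,"yaw":-0.18},{"hand":1,"dx":0,"dy":0,"dz":0,"yaw":-0.24},{"hand":1,"dx":0,"dy":0,"dz":0,"yaw":-0.30},{"hand":1,"dx":0,"dy":0,"dz":0,"yaw":-0.36},{"hand":1,"dx":0,"dy":0,"dz":0,"yaw":-0.42},{"hand":1,"dx":0,"dy":0,"dz":0,"yaw":-0.48},{"hand":1,"dx":0,"dy":0,"dz":0,"yaw":-0.536},{"hand":1,"dx":0,"dy":0,"dz":0,"yaw":-0.536},{"hand":1,"dx":0,"dy":0,"dz":0,"yaw":-0.536},{"hand":1,"dx":0,"dy":0,"dz":0,"yaw":-0.536}]'
python3 -c "
from h import *
go(.604,-.097,.113,161.5)
s=bot.observe();print(s['moment'])
snap('wrist','w3');snap('top','t3')"
```

```text
clock: 4.7
position: [0.6056, -0.099, 0.1125]
tool_rot: [-1.572, 0.002, 2.818]
force: [8.0, -2.9, -2.8]
grip_width: 0.0093
t 4.7 pos [ 0.6056 -0.099   0.1125] yaw 161.46 width 0.009295522995787453 force [ 8.  -2.9 -2.8]
dx,dy,dz [ 2.1 -0.5 -1.3] yawcmd -0.001
[-0.76625436 -1.6720178   0.0351331 ]
```

View pics/w3.png

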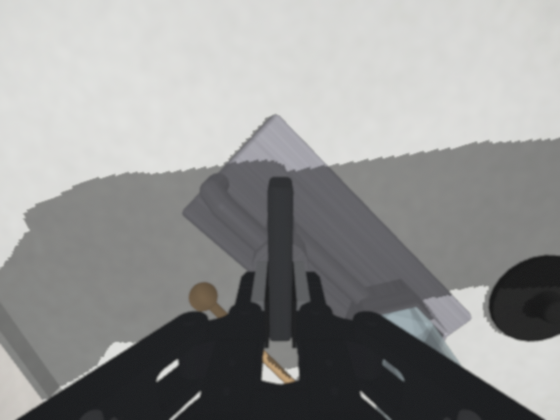

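The lever followed the twist and is at about 45° to the plate and spout. Releasing and rising.

```bash
python3 -m crank '[{"hand":0,"dx":0,"dy":0,"dz":0,"yaw":0},{"hand":0,"dx":0,"dy":0,"dz":0,"yaw":0},{"hand":0,"dx":0,"dy":0,"dz":0,"yaw":0},{"hand":0,"dx":0,"dy":0,"dz":0,"yaw":0},{"hand":0,"dx":0,"dy":0,"dz":0,"yaw":0},{"hand":0,"dx":0,"dy":-20,"dz":0,"yaw":0},{"hand":0,"dx":0,"dy":-50,"dz":0,"yaw":0},{"hand":0,"dx":0,"dy":-90,"dz":0,"yaw":0},{"hand":0,"dx":0,"dy":-115,"dz":0,"yaw":0},{"hand":0,"dx":0,"dy":-115,"dz":0,"yaw":0}]'
python3 -c "
from h import *
go(.548,.0195,.231,146.5)
snap('wrist','w4')"
```

```text
clock: 5.63
position: [0.6063, -0.098, 0.2325]
tool_rot: [-1.572, 0.006, 2.818]
force: [-0.1, -1.0, 0.3]
grip_width: 0.0856
t 5.6333 pos [ 0.6063 -0.098   0.2325] yaw 161.49 width 0.08558806782432525 force [-0.1 -1.   0.3]
dx,dy,dz [ 92.6   1.  -92.9] yawcmd 0.262
```

View pics/w4.png

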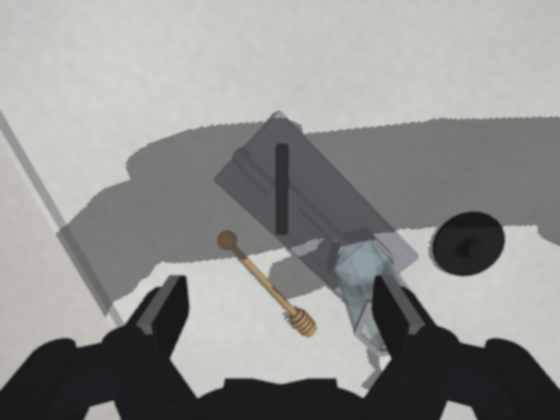

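The lever runs vertically at u≈282 (v 144–234), and the plate corners are near (214,181), (279,113) and (418,258).

Run:
```python
from h import *
I=info('wrist')
im=cv2.imread('pics/w4.png')
cv2.imwrite('pics/w4z.png',cv2.convertScaleAbs(cv2.resize(im[100:280,200:430],None,fx=3,fy=3,interpolation=cv2.INTER_CUBIC),alpha=1.5))
A,B=[onz('wrist',p,.14,I) for p in [(282,233),(282,145)]];l=B-A;print('lever ang',np.arctan2(l[1],l[0]),np.linalg.norm(l),A,B)
C=[onz('wrist',p,.014,I) for p in [(214,181),(279,113),(418,258)]]
print(C);e=C[0]-C[1];f=C[2]-C[1];print('stand yaw', np.arctan2(e[1],e[0]),np.arctan2(f[1],f[0])-np.pi/2,np.linalg.norm(e),np.linalg.norm(f))
```

```text
lever ang -1.8927298470455143 0.06759175773855051 [ 0.60787379 -0.08669459  0.14      ] [ 0.58648767 -0.15081385  0.14      ]
[array([ 0.67718531, -0.12371026,  0.014     ]), array([ 0.58314624, -0.17030681,  0.014     ]), array([0.47493503, 0.04621602, 0.014     ])]
stand yaw 0.4600428386509642 0.4634621124002454 0.104950389067766 0.24205744061852003
```

View pics/w4z.png

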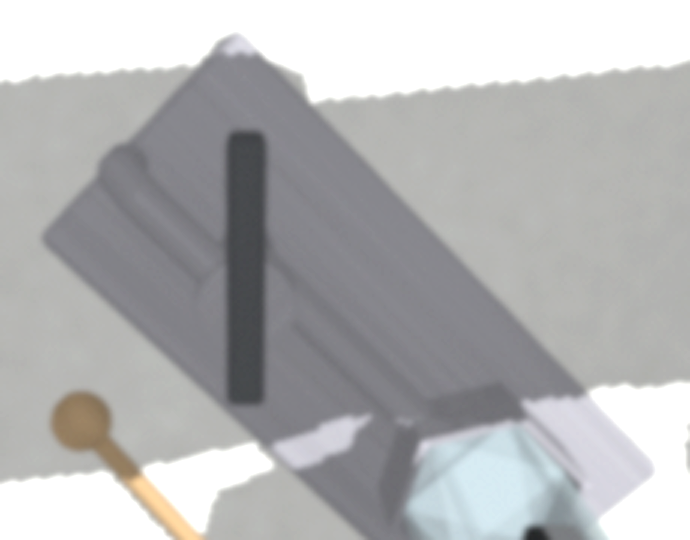

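Tap = −1.893 − 0.462 + π ≈ 0.787 rad, which is half open. Next, moving over the jar.

```bash
python3 -m crank '[{"hand":0,"dx":25,"dy":1,"dz":-25,"yaw":0.08},{"hand":0,"dx":50,"dy":1,"dz":-50,"yaw":0.16},{"hand":0,"dx":75,"dy":1,"dz":-75,"yaw":0.24},{"hand":0,"dx":92,"dy":1,"dz":-93,"yaw":0.262},{"hand":0,"dx":92,"dy":1,"dz":-93,"yaw":0.262},{"hand":0,"dx":92,"dy":1,"dz":-93,"yaw":0.262},{"hand":0,"dx":92,"dy":1,"dz":-93,"yaw":0.262}]'
python3 -c "
from h import *
go(.548,.0195,.231,146.5)
I=info('wrist')
a=np.radians(26.5)
for k in range(6):print(proj('wrist',(.548+.0323*np.cos(a+np.pi/6+k*np.pi/3),.0195+.0323*np.sin(a+np.pi/6+k*np.pi/3),.15),I).round(1))
snap('wrist','w5')"
```

```text
clock: 6.27
position: [0.5467, 0.0186, 0.2258]
tool_rot: [-1.57, -0.0, 2.557]
force: [-0.3, -1.0, -0.3]
grip_width: 0.0854
t 6.2667 pos [0.5467 0.0186 0.2258] yaw 146.51 width 0.08543000221309581 force [-0.3 -1.  -0.3]
dx,dy,dz [-0.6 -5.2 -1.5] yawcmd 0.0
[279.1 266.9]
[316.6 247.5]
[318.2 206.1]
[279.  183.9]
[239.8 206.1]
[241.6 247.5]
```

View pics/w5.png

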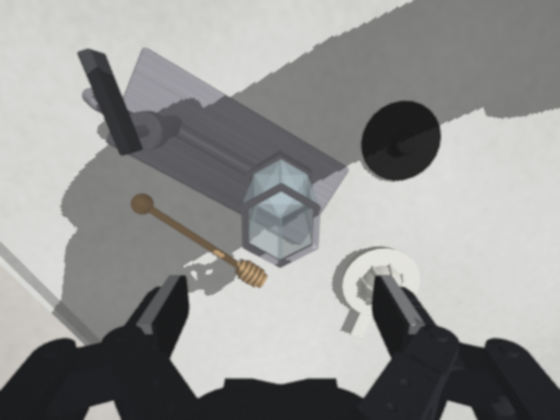

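The rim corners are within about 1 mm of the prediction (offset +2 px in u). The mouth is centred between the fingers and square to them. Descending.

```bash
python3 -m crank '[{"hand":0,"dx":0.5,"dy":25,"dz":-1.5,"yaw":0},{"hand":0,"dx":0.5,"dy":50,"dz":-1.5,"yaw":0},{"hand":0,"dx":0.5,"dy":75,"dz":-1.5,"yaw":0},{"hand":0,"dx":0.5,"dy":100,"dz":-1.5,"yaw":0},{"hand":0,"dx":0.5,"dy":113,"dz":-1.5,"yaw":0},{"hand":0,"dx":0.5,"dy":113,"dz":-1.5,"yaw":0},{"hand":0,"dx":0.5,"dy":113,"dz":-1.5,"yaw":0},{"hand":0,"dx":0.5,"dy":113,"dz":-1.5,"yaw":0}]' 60
python3 -c "
from h import *
go(.548,.0195,.112,146.5)
snap('wrist','w6')"
```

```text
clock: 6.98
position: [0.5478, 0.0207, 0.1145]
tool_rot: [-1.572, 0.001, 2.557]
force: [0.3, -0.1, 0.6]
grip_width: 0.0855
t 6.9833 pos [0.5478 0.0207 0.1145] yaw 146.48 width 0.08551053445280336 force [ 0.3 -0.1  0.6]
dx,dy,dz [-0.8  2.5  0.9] yawcmd -0.0
```

View pics/w6.png

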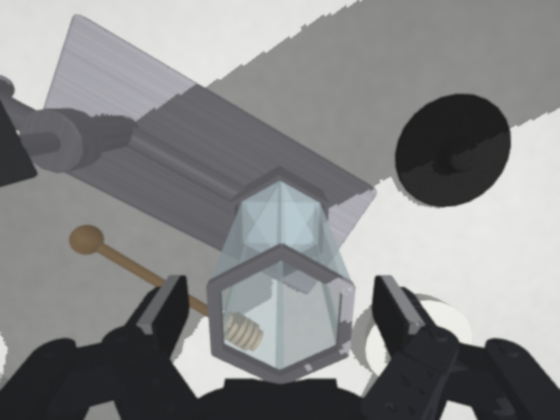

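The rim (u 208–354, centre ≈281) lies centred between the fingers (187–373) with its flats parallel to the pads. Closing at 60 N.

```bash
python3 -m crank '[{"hand":1,"dx":0,"dy":1,"dz":0,"yaw":0},{"hand":1,"dx":0,"dy":1,"dz":0,"yaw":0},{"hand":1,"dx":0,"dy":1,"dz":0,"yaw":0},{"hand":1,"dx":0,"dy":1,"dz":0,"yaw":0},{"hand":1,"dx":0,"dy":1,"dz":0,"yaw":0},{"hand":1,"dx":0,"dy":1,"dz":0,"yaw":0},{"hand":1,"dx":0,"dy":1,"dz":0,"yaw":0},{"hand":1,"dx":0,"dy":1,"dz":0,"yaw":0}]' 60
python3 -c "
from h import *
go(.548,.0195,.112,146.5)"
```

```text
clock: 7.7
position: [0.5475, 0.0207, 0.1131]
tool_rot: [-1.571, 0.001, 2.557]
force: [-1.2, -1.5, 9.0]
grip_width: 0.0555
t 7.7 pos [0.5475 0.0207 0.1131] yaw 146.49 width 0.055498041078733525 force [-1.2 -1.5  9. ]
dx,dy,dz [-1.1  1.1  0.8] yawcmd -0.0
```

Gripped: the opening is 55.5 mm against 56 mm flats. Lifting slowly, straight up.

```bash
python3 -m crank '[{"hand":1,"dx":0,"dy":-4,"dz":0,"yaw":0},{"hand":1,"dx":0,"dy":-10,"dz":0,"yaw":0},{"hand":1,"dx":0,"dy":-18,"dz":0,"yaw":0},{"hand":1,"dx":0,"dy":-26,"dz":0,"yaw":0},{"hand":1,"dx":0,"dy":-34,"dz":0,"yaw":0},{"hand":1,"dx":0,"dy":-42,"dz":0,"yaw":0},{"hand":1,"dx":0,"dy":-50,"dz":0,"yaw":0},{"hand":1,"dx":0,"dy":-58,"dz":0,"yaw":0},{"hand":1,"dx":0,"dy":-66,"dz":0,"yaw":0},{"hand":1,"dx":0,"dy":-74,"dz":0,"yaw":0},{"hand":1,"dx":0,"dy":-82,"dz":0,"yaw":0},{"hand":1,"dx":0,"dy":-88,"dz":0,"yaw":0}]'
python3 -m crank '[{"hand":1,"dx":0,"dy":-5,"dz":0,"yaw":0},{"hand":1,"dx":0,"dy":-8,"dz":0,"yaw":0},{"hand":1,"dx":0,"dy":-10,"dz":0,"yaw":0},{"hand":1,"dx":0,"dy":-10,"dz":0,"yaw":0},{"hand":1,"dx":0,"dy":-10,"dz":0,"yaw":0},{"hand":1,"dx":0,"dy":-10,"dz":0,"yaw":0}]'
python3 -c "
from h import *
go(.548,.0195,.22,146.5)
snap('wrist','w7');snap('scene','s7');snap('top','t7')"
```

```text
clock: 8.7
position: [0.5472, 0.0209, 0.2013]
tool_rot: [-1.571, 0.0, 2.557]
force: [-0.8, 0.6, -3.4]
grip_width: 0.0553
clock: 9.2
position: [0.5469, 0.0208, 0.21]
tool_rot: [-1.571, -0.0, 2.557]
force: [-0.2, 0.5, -2.9]
grip_width: 0.0554
t 9.2 pos [0.5469 0.0208 0.21  ] yaw 146.5 width 0.055374828413239416 force [-0.2  0.5 -2.9]
dx,dy,dz [ -1.6 -10.    0.5] yawcmd 0.0
```

View pics/w7.png

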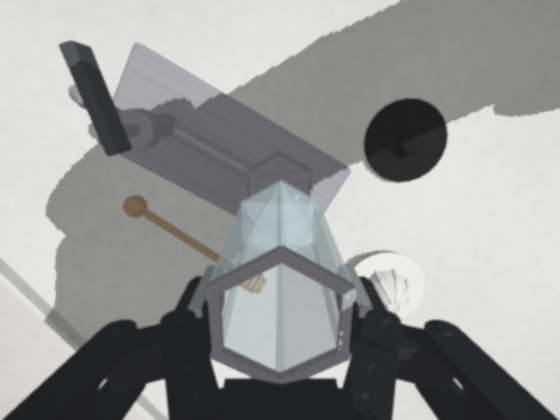

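View pics/s7.png

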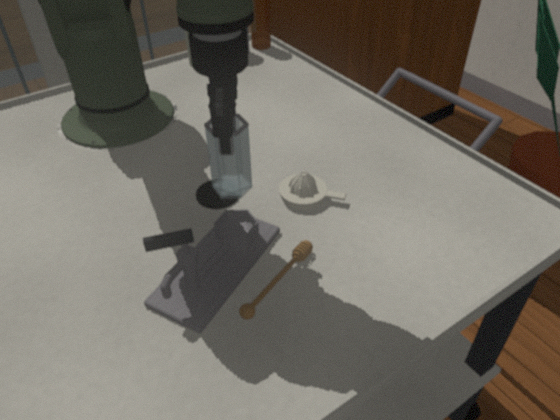

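The jar is out of the socket and upright. The rim sits at the same wrist pixels as before (208–354, 246–383), so it did not slip. Lift is about 97 mm, the lever is unchanged and the bystanders are in place. Holding for 4 s.

```bash
python3 -m crank '[{"hand":1,"dx":0,"dy":0,"dz":0,"yaw":0},{"hand":1,"dx":0,"dy":0,"dz":0,"yaw":0},{"hand":1,"dx":0,"dy":0,"dz":0,"yaw":0},{"hand":1,"dx":0,"dy":0,"dz":0,"yaw":0},{"hand":1,"dx":0,"dy":0,"dz":0,"yaw":0},{"hand":1,"dx":0,"dy":0,"dz":0,"yaw":0},{"hand":1,"dx":0,"dy":0,"dz":0,"yaw":0},{"hand":1,"dx":0,"dy":0,"dz":0,"yaw":0},{"hand":1,"dx":0,"dy":0,"dz":0,"yaw":0},{"hand":1,"dx":0,"dy":0,"dz":0,"yaw":0},{"hand":1,"dx":0,"dy":0,"dz":0,"yaw":0},{"hand":1,"dx":0,"dy":0,"dz":0,"yaw":0}]'
python3 -m crank '[{"hand":1,"dx":0,"dy":0,"dz":0,"yaw":0},{"hand":1,"dx":0,"dy":0,"dz":0,"yaw":0},{"hand":1,"dx":0,"dy":0,"dz":0,"yaw":0},{"hand":1,"dx":0,"dy":0,"dz":0,"yaw":0},{"hand":1,"dx":0,"dy":0,"dz":0,"yaw":0},{"hand":1,"dx":0,"dy":0,"dz":0,"yaw":0},{"hand":1,"dx":0,"dy":0,"dz":0,"yaw":0},{"hand":1,"dx":0,"dy":0,"dz":0,"yaw":0},{"hand":1,"dx":0,"dy":0,"dz":0,"yaw":0},{"hand":1,"dx":0,"dy":0,"dz":0,"yaw":0},{"hand":1,"dx":0,"dy":0,"dz":0,"yaw":0},{"hand":1,"dx":0,"dy":0,"dz":0,"yaw":0}]'
python3 -m crank '[{"hand":1,"dx":0,"dy":0,"dz":0,"yaw":0},{"hand":1,"dx":0,"dy":0,"dz":0,"yaw":0},{"hand":1,"dx":0,"dy":0,"dz":0,"yaw":0},{"hand":1,"dx":0,"dy":0,"dz":0,"yaw":0},{"hand":1,"dx":0,"dy":0,"dz":0,"yaw":0},{"hand":1,"dx":0,"dy":0,"dz":0,"yaw":0},{"hand":1,"dx":0,"dy":0,"dz":0,"yaw":0},{"hand":1,"dx":0,"dy":0,"dz":0,"yaw":0},{"hand":1,"dx":0,"dy":0,"dz":0,"yaw":0},{"hand":1,"dx":0,"dy":0,"dz":0,"yaw":0},{"hand":1,"dx":0,"dy":0,"dz":0,"yaw":0},{"hand":1,"dx":0,"dy":0,"dz":0,"yaw":0}]'
python3 -m crank '[{"hand":1,"dx":0,"dy":0,"dz":0,"yaw":0},{"hand":1,"dx":0,"dy":0,"dz":0,"yaw":0},{"hand":1,"dx":0,"dy":0,"dz":0,"yaw":0},{"hand":1,"dx":0,"dy":0,"dz":0,"yaw":0},{"hand":1,"dx":0,"dy":0,"dz":0,"yaw":0},{"hand":1,"dx":0,"dy":0,"dz":0,"yaw":0},{"hand":1,"dx":0,"dy":0,"dz":0,"yaw":0},{"hand":1,"dx":0,"dy":0,"dz":0,"yaw":0},{"hand":1,"dx":0,"dy":0,"dz":0,"yaw":0},{"hand":1,"dx":0,"dy":0,"dz":0,"yaw":0},{"hand":1,"dx":0,"dy":0,"dz":0,"yaw":0},{"hand":1,"dx":0,"dy":0,"dz":0,"yaw":0}]'
python3 - <<'E'
from h import *
a=cv2.imread('pics/w7.png');b=snap('wrist','w8')[:,:,::-1];snap('top','t8')
print(np.abs(a.astype(int)-b)[240:390,200:360].mean())
I=info('wrist');A,B=[onz('wrist',p,.14,I) for p in [(118,153),(71,43)]]
print(A,B,np.arctan2(B[1]-A[1],B[0]-A[0])-.462+np.pi,np.linalg.norm(B-A))
E
```

```text
clock: 10.35
position: [0.5471, 0.0208, 0.2103]
tool_rot: [-1.571, -0.0, 2.557]
force: [0.5, 0.0, -4.1]
grip_width: 0.0555
clock: 11.35
position: [0.5471, 0.0208, 0.2103]
tool_rot: [-1.571, 0.0, 2.557]
force: [0.0, -0.4, -4.3]
grip_width: 0.0553
clock: 12.35
position: [0.547, 0.0208, 0.2103]
tool_rot: [-1.571, 0.0, 2.557]
force: [-0.6, -0.6, -4.2]
grip_width: 0.0554
clock: 13.35
position: [0.5471, 0.0208, 0.2103]
tool_rot: [-1.571, 0.0, 2.557]
force: [0.5, 0.3, -3.9]
grip_width: 0.0551
0.5763333333333334
[ 0.60680084 -0.08226749  0.14      ] [ 0.58559952 -0.14606458  0.14      ] 0.7879541383388506 0.06722770867297931
```

View pics/w8.png

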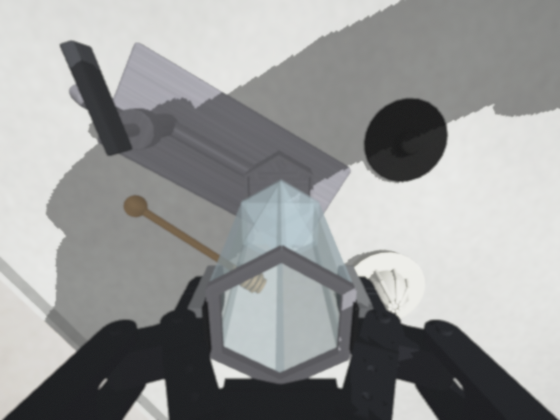

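The wrist view is unchanged after 4 s, with the rim still at (208–354, 246–383). The tap measures about 0.788 rad. Handing in.

```bash
python3 -c "
from workcell import bot
print(bot.job_done())"
```

```text
the job is handed in; nothing more can be done
None
```

The tap is at half open and the jar is out of its stand, held upright in the air over it. I handed the job in at about 13.5 s of the 51 s; no verdict is reported.

- **Tap:** I pinched the lever over its axis and twisted it from about 0.25 rad to half open while the jar was still seated. It measured 0.787 rad after release and 0.788 rad at the end.
- **Jar:** I gripped it across two flats at 60 N and lifted it straight up about 97 mm, so its underside is about 97 mm above the seat floor. I held it for just over 4 s. The tool did not move, about 4 N of weight showed at the wrist, and the rim stayed at the same wrist-camera pixels, so it did not slip.
- **Bystanders:** The squeezer, dipper and lid looked undisturbed in the pictures, though I did not measure their positions. No check failed or disagreed.

The one hiccup was a first move command refused for leaving out some row values; the arm did not move on it.

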